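# Seat the grinding cup on the press-to-run sample mill and keep it pressed

### The job

Grind the sample: pick up the grinding cup (the steel cup with four ribs round its foot, not the smooth-footed storage cup), carry it upright to the mill, turn it until its ribs drop into the four grooves of the mill's collar, and push it all the way down against the sprung switch ring. The mill runs only while the cup is held down, so keep it fully pressed for three seconds and finish with the gripper still holding the cup and still pressing. Leave the storage cup, petri dish, slide box and brush where they are.

Things in the scene. Friction and masses are not known exactly. Their poses are not given: they have to be found in the camera images.
- grinding_cup_mid (a point): Grinding cup, 200 to 370 g, 110 mm tall, standing on its foot; point on its axis 55 mm above its underside, z up. From the underside up: grey screw ring 72 mm in diameter from 0 to 34 mm (lower edge chamfered 3 mm), thin grey bead 55 mm across from 34 to 38 mm, straight round steel body 52 mm in diameter up to 106 mm, flat closed top at 110 mm. Grip it by the steel body.
- grinding_cup_ribs (a point): On the cup's axis, 12 mm above its underside, mid-height of its ribs. Four grey ribs stand out from the screw ring along this frame's +x, +y, -x and -y: each 10 mm wide, reaching 44 mm from the axis, from 6 to 18 mm above the underside (lowest 3 mm narrowed to 7 mm as a lead-in). Any of the four quarter turns fits the mill.
- mill_mouth (a point): Mill, fixed: white round housing 105 mm tall, 126 mm across, with a black collar 24 mm high on top (100 mm outside, 75 mm inside diameter). Point on the collar's axis at its top edge, 129 mm above the bench, z up. Four grooves 13.5 mm wide cut through the collar wall along this frame's +x, +y, -x and -y. A cup with ribs not over grooves stops with its underside 6 mm below this point.
- mill_home (a point): On the collar's axis, 18 mm below its top edge, 111 mm above the bench: where the centre of the cup's underside lies when fully home; the tops of the ribs are then flush with the collar's top. With ribs in the grooves but not pressed, the cup rests 8 mm higher, on the sprung ring.
- switch_ring (a joint): Sprung switch ring inside the collar, metres pressed down: 0 = up, 0.008 = fully down on its stop. The spring pushes up with 8 N at the start and about 11 N fully down, more than the cup's weight, so it lifts again when the push ends.
- storage_cup_mid (a point): Storage cup, not to be used or moved: same size and materials as the grinding cup (steel body 52 mm, grey screw ring 72 mm, 110 mm tall) but its foot is smooth, without ribs. Point on its axis 55 mm above the bench.
- petri_dish_mid (a point): Open glass petri dish, 92 mm across, 14 mm high, not to be moved. Point at its centre, half-way up.
- slide_box_mid (a point): Closed wooden slide box 85 x 100 x 30 mm, not to be moved. Point at its centre.
- brush_grip (a point): Cleaning brush with a wooden handle, 160 mm long, lying on the bench, not to be moved. Point on its handle.
Things that resemble listed ones, but are neither listed nor needed, are in the scene too. Several things look just like the part that bears mill_mouth: the one meant starts farthest to the robot's right.

How it is judged:
By the outcome, as a careful person would: the job done as asked, in the order asked, and still so for the second after the job is handed in, while the arm keeps its last pose, push and grip.
It also fails if it takes over 51 s, if anything falls off the work surface, if the arm or the gripper's body presses on something with over 40 N, if the wrist force passes 120 N, or if a joint passes its speed limit or range.

### The arm

A 6-joint arm with a two-finger parallel gripper is mounted at the origin on the work surface. World frame = base frame: x ahead of the robot, y to its left, z up, the work surface at z = 0. Lengths are in m, angles in degrees, forces in N, time in s.
With the tool pointing down it reaches from about 0.4 to 0.925 m from the base axis. Payload 12.5 kg.
Tool frame: the origin (TCP) lies midway between the tips of the shut fingers; the grasp point (between the pads) lies 19 mm behind it (bot.tcp_to_grasp is the distance from the TCP to the grasp point, in m); z points along the fingers, x is the direction in which the jaws open and shut, and the axes are right-handed (so a half turn about z gives the same grasp; the last joint's range is limited). The gripper opens to 95 mm and grips with 3 to 60 N. Pads are 20 mm wide; open, the fingers measure 119 mm over their backs; the gripper's body (75 mm by 180 mm) begins 59 mm behind the grasp point.
Start: joints at [60.47, 28.126, 89.318, -0, 62.55, -6.05], TCP at [0.249, 0.573, 0.215] pointing down, gripper open.
Joint ranges: [-177.58, 177.58], [-47.91, 125.51], [2.72, 160], [-65.01, 245.01], [3.68, 167.84], [-153.87, 153.87]. Speed limits (degrees/s): [127.2, 127.2, 159.86, 180, 180, 180].

### API

Orientations are given as [roll, pitch, yaw] about the fixed x, y, z axes, in that order (R = Rz(yaw) Ry(pitch) Rx(roll)).
In Python, from cell import bot, kin, vision, job gives the robot as it stands. Calls block until the motion is done:
- bot.reach(position, orientation): joint-space move of the TCP to a pose.
- bot.move_linear(position, frame=None, max_speed=0.15, contact_N=None): straight line of the TCP; frame=None keeps the orientation; max_speed is the mean speed in m/s. With contact_N (N) it stops when the force on the tool has changed by that much, and returns True; else False.
- bot.goto_joints(angles): joint-space move.
- bot.command_gripper(opening, strength=None): finger opening in m; strength is the grip in N (None keeps the last); returns when the fingers have stopped.
- bot.wait(seconds).
- kin.inverse_kinematics(position, orientation): joint angles nearest the present ones, or None.
- bot.state(): the state.
- vision.read_camera(name): name is "scene" or "top" or "wrist"; returns a dict with "frame" (420x560x3 uint8, blue, green, red), "depth" (420x560 float32, m along the optical axis (not along the pixel's ray), 0 where there is no reading), "fx", "fy", "cx", "cy" (pixels), "pose" (4x4, takes a point from camera to world coordinates). Camera axes: x right, y down, z forward; pixel columns grow to the right and rows downward; lengths in m; the calibration is good to about 2 mm. A picture is of the moment at which its call begins.
A pose or a line that the arm cannot do raises bot.MotionError and nothing moves.
- job.close_job(): hands the job in, once; it reports no verdict.
The state is a dict: "clock": time; "joints": joint angles; "qd": joint speeds; "effort": joint torques, N m; "position": TCP position; "tool_rot": TCP orientation; "ft_force": force on the tool from outside, world axes, zero at the start; "torque": the same for the moment, N m; "grip_width": finger opening in m.
Only numpy, scipy, OpenCV 4.12 (cv2) and the standard library are available. Lean on these libraries where they do the work, as an engineer would, in place of code of your own. Each camera call takes 0.05 s, during which the arm holds its last target.

## Working session

There is one attempt and no reset: what is moved stays moved. The work goes in short steps, each a Python script; the robot and the scene stay as the last script left them, time stands still between calls to the robot, and variables do not carry over. Pictures are saved under pics/ and viewed, and the job is handed in when it is done.

```bash
ls; mkdir -p pics
python3 - <<'E'
from cell import bot,kin,vision,job
import cv2,numpy as np
for n in ["scene","top","wrist"]:
    c=vision.read_camera(n); cv2.imwrite(f"pics/{n}0.png",c["frame"]); np.savez(f"{n}0.npz",**c)
    print(n,c["fx"],c["fy"],c["cx"],c["cy"],np.round(c["pose"],3).tolist(),(c["depth"]>0).mean())
s=bot.state(); print(s["clock"],s["position"],s["ft_force"],s["tool_rot"],s["grip_width"],bot.tcp_to_grasp)
E
```

```text
pics
scene 404.10544211598926 404.10544211598926 279.5704170080732 207.54973860934302 [[-0.809, 0.365, -0.462, 0.927], [0.588, 0.505, -0.632, 0.527], [0.002, -0.782, -0.623, 0.636], [0.0, 0.0, 0.0, 1.0]] 0.9960034013605442
top 465.8963877951445 465.8963877951445 285.36165495885786 211.07871928797329 [[0.016, -0.984, 0.177, 0.338], [-1.0, -0.015, 0.007, 0.007], [-0.005, -0.177, -0.984, 1.214], [0.0, 0.0, 0.0, 1.0]] 0.9961139455782313
wrist 298.4493725398864 298.4493725398864 281.5523418076794 212.3828157751931 [[0.399, 0.88, 0.258, 0.177], [0.917, -0.382, -0.113, 0.607], [-0.001, 0.282, -0.959, 0.383], [0.0, 0.0, 0.0, 1.0]] 0.9959141156462585
0.15 [0.24890578 0.57310897 0.2141991 ] [-0.30188173  0.22147318  0.28108962] [-1.79994947e+02  4.67132863e-02  6.65214936e+01] 0.09510141330238196 0.0188
```

View pics/scene0.png

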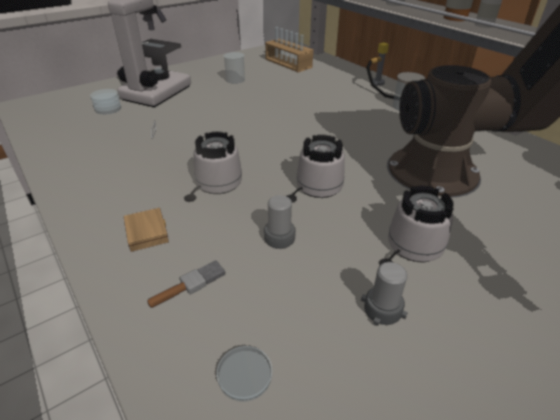

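View pics/top0.png

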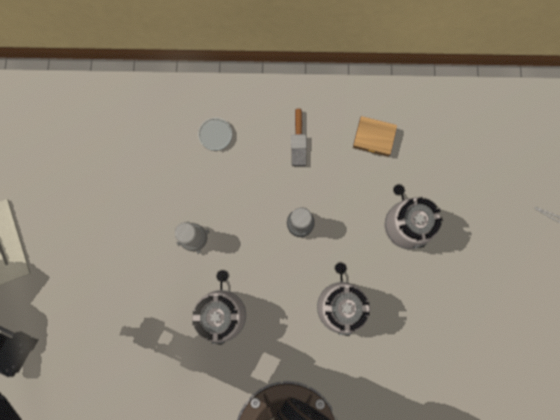

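View pics/wrist0.png

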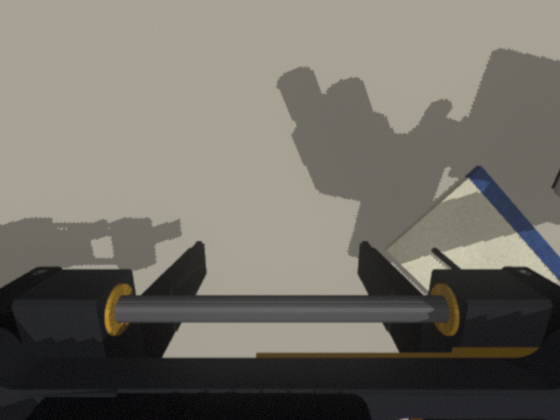

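The ribbed cup is at top px (191,236) and scene px (386,293). The smooth cup is at top px (301,222). The target mill is the rightmost one, at top px (415,222) and scene px (217,162). Next I'll measure the cup and the collar from the depth data.

```bash
cat > h.py <<'E'
import numpy as np,cv2
def cloud(c):
    d=c["depth"]; v,u=np.indices(d.shape)
    P=np.stack([(u-c["cx"])/c["fx"]*d,(v-c["cy"])/c["fy"]*d,d],-1)
    W=P@c["pose"][:3,:3].T+c["pose"][:3,3]
    W[d<=0]=np.nan
    return W
def circ(p):
    A=np.c_[2*p,np.ones(len(p))]; s=np.linalg.lstsq(A,(p**2).sum(1),rcond=None)[0]
    return s[:2],np.sqrt(s[2]+s[0]**2+s[1]**2)
E
python3 - <<'E'
import numpy as np,cv2
from h import *
for n,box in [("top",(150,200,240,270)),("top",(370,170,460,260)),("scene",(350,250,420,330)),("scene",(180,120,255,200))]:
    c=dict(np.load(n+"0.npz")); W=cloud(c); u0,v0,u1,v1=box
    cv2.imwrite(f"pics/crop_{n}_{u0}.png",cv2.resize(c["frame"][v0:v1,u0:u1],None,fx=6,fy=6,interpolation=cv2.INTER_CUBIC))
    Q=W[v0:v1,u0:u1].reshape(-1,3)
    print(n,box,"z hist",np.histogram(Q[:,2],bins=np.arange(-.01,.15,.01)))
    for lo,hi in [(.105,.114),(.124,.134),(.03,.037)]:
        m=(Q[:,2]>lo)&(Q[:,2]<hi); q=Q[m]
        if m.sum()>10: print(lo,hi,m.sum(),q.mean(0).round(4),(q.min(0)+q.max(0))/2,np.ptp(q,axis=0).round(4), np.median(q[:,2]).round(4))
E
```

```text
top (150, 200, 240, 270) z hist (array([2416, 3092,   56,   41,  190,   20,   16,   21,   15,   18,   22,
        200,  167,    0,    0]), array([-0.01,  0.  ,  0.01,  0.02,  0.03,  0.04,  0.05,  0.06,  0.07,
        0.08,  0.09,  0.1 ,  0.11,  0.12,  0.13,  0.14]))
0.105 0.114 346 [0.48   0.2541 0.1098] [0.48006689 0.2541571  0.10948956] [0.0483 0.0507 0.0089] 0.1098
0.03 0.037 157 [0.4746 0.2427 0.0337] [0.48110086 0.25304803 0.03354657] [0.0699 0.0661 0.0069] 0.0339
top (370, 170, 460, 260) z hist (array([3874, 1842,   52,   45,   66,   60,   60,   76,  107,   78,  147,
        464,  556,  572,   72]), array([-0.01,  0.  ,  0.01,  0.02,  0.03,  0.04,  0.05,  0.06,  0.07,
        0.08,  0.09,  0.1 ,  0.11,  0.12,  0.13,  0.14]))
0.105 0.114 238 [ 0.5187 -0.296   0.1083] [ 0.51953519 -0.30170596  0.10949924] [0.1045 0.1018 0.009 ] 0.107
0.124 0.134 512 [ 0.521  -0.3035  0.1279] [ 0.52221568 -0.30388809  0.12874956] [0.1013 0.1029 0.0093] 0.1279
0.03 0.037 52 [ 0.4977 -0.2597  0.0333] [ 0.51253744 -0.27647939  0.0334572 ] [0.1055 0.07   0.0068] 0.0332
scene (350, 250, 420, 330) z his
[... 340 characters left out ...]

0.03 0.037 371 [0.4824 0.2563 0.0338] [0.42593461 0.23778418 0.03349804] [0.1859 0.1003 0.007 ] 0.0339
scene (180, 120, 255, 200) z hist (array([ 861, 2585,  133,  164,  156,  158,  162,  166,  165,  164,  173,
        278,  291,  425,   92]), array([-0.01,  0.  ,  0.01,  0.02,  0.03,  0.04,  0.05,  0.06,  0.07,
        0.08,  0.09,  0.1 ,  0.11,  0.12,  0.13,  0.14]))
0.105 0.114 192 [ 0.5369 -0.2814  0.1082] [ 0.52904458 -0.30192587  0.10948873] [0.0999 0.1012 0.009 ] 0.107
0.124 0.134 356 [ 0.5271 -0.3026  0.1287] [ 0.52520866 -0.30566011  0.12830427] [0.104  0.1056 0.0085] 0.1292
0.03 0.037 109 [ 0.5455 -0.263   0.0338] [ 0.52835816 -0.28870377  0.03355015] [0.1206 0.0955 0.0068] 0.0341
```

View pics/crop_scene_350.png

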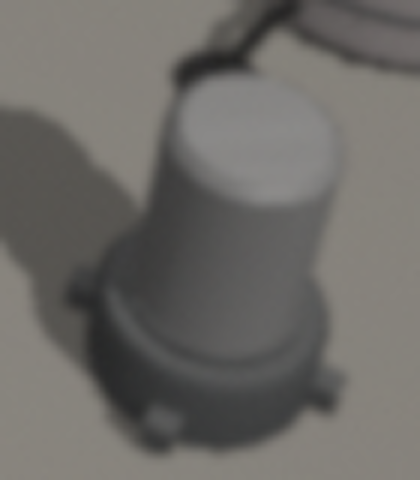

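View pics/crop_top_370.png

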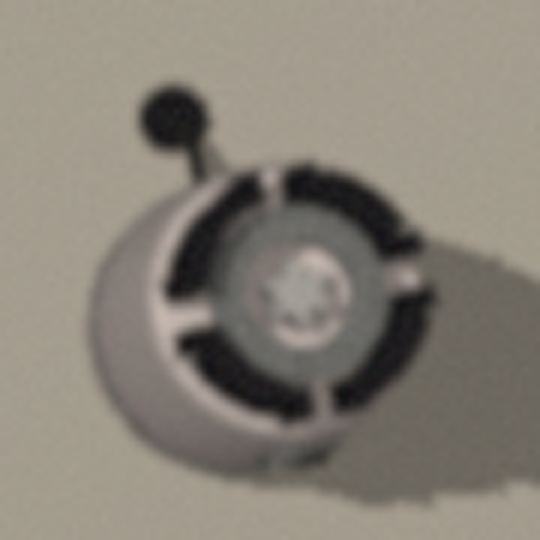

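Run:
```python
from cell import bot,kin,vision
import numpy as np
s=bot.state()
from scipy.spatial.transform import Rotation as R
T=np.eye(4);T[:3,:3]=R.from_euler('xyz',s["tool_rot"],degrees=True).as_matrix();T[:3,3]=s["position"]
c=np.load("wrist0.npz"); print(np.round(np.linalg.inv(T)@c["pose"],3))
for p in [(.48,.254,.3),(.523,-.304,.3)]:
  for y in range(-180,180,30):
    q=kin.inverse_kinematics(p,[180,0,y]); print(p,y,None if q is None else np.round(q,0))
```

```text
[[ 1.    -0.    -0.     0.002]
 [ 0.     0.959  0.282 -0.08 ]
 [ 0.    -0.282  0.959 -0.169]
 [ 0.     0.     0.     1.   ]]
(0.48, 0.254, 0.3) -180 None
(0.48, 0.254, 0.3) -150 None
(0.48, 0.254, 0.3) -120 [ 21.  17.  94.   0.  69. 141.]
(0.48, 0.254, 0.3) -90 [ 21.  17.  94.   0.  69. 111.]
(0.48, 0.254, 0.3) -60 [21. 17. 94. -0. 69. 81.]
(0.48, 0.254, 0.3) -30 [21. 17. 94. -0. 69. 51.]
(0.48, 0.254, 0.3) 0 [21. 17. 94. -0. 69. 21.]
(0.48, 0.254, 0.3) 30 [21. 17. 94. -0. 69. -9.]
(0.48, 0.254, 0.3) 60 [ 21.  17.  94.  -0.  69. -39.]
(0.48, 0.254, 0.3) 90 [ 21.  17.  94.  -0.  69. -69.]
(0.48, 0.254, 0.3) 120 [ 21.  17.  94.   0.  69. -99.]
(0.48, 0.254, 0.3) 150 [  21.   17.   94.    0.   69. -129.]
(0.523, -0.304, 0.3) -180 [-36.  22.  86.   0.  72. 144.]
(0.523, -0.304, 0.3) -150 [-36.  22.  86.   0.  72. 114.]
(0.523, -0.304, 0.3) -120 [-36.  22.  86.  -0.  72.  84.]
(0.523, -0.304, 0.3) -90 [-36.  22.  86.  -0.  72.  54.]
(0.523, -0.304, 0.3) -60 [-36.  22.  86.  -0.  72.  24.]
(0.523, -0.304, 0.3) -30 [-36.  22.  86.  -0.  72.  -6.]
(0.523, -0.304, 0.3) 0 [-36.  22.  86.  -0.  72. -36.]
(0.523, -0.304, 0.3) 30 [-36.  22.  86.  -0.  72. -66.]
(0.523, -0.304, 0.3) 60 [-36.  22.  86.   0.  72. -96.]
(0.523, -0.304, 0.3) 90 [ -36.   22.   86.    0.   72. -126.]
(0.523, -0.304, 0.3) 120 None
(0.523, -0.304, 0.3) 150 None
```

Ribs show at scene px (377.5,320.8), (404.7,314.7) and (363.3,297.5). The grooves in the top view run at about 10°. I'll get rough angles by casting rays, then look closer with the wrist camera.

```bash
cat >> h.py <<'E'
def ray(c,u,v,z):
    d=c["pose"][:3,:3]@np.array([(u-c["cx"])/c["fx"],(v-c["cy"])/c["fy"],1]); o=c["pose"][:3,3]
    return o+d*(z-o[2])/d[2]
E
python3 - <<'E'
from h import *
c=dict(np.load("scene0.npz"))
P=[ray(c,*p,.014) for p in [(377.5,320.8),(404.7,314.7),(363.3,297.5)]]
C=np.array([.4845,.2535])
for p in P: print(p,np.hypot(*(p[:2]-C)),np.degrees(np.arctan2(*(p[:2]-C)[::-1]))%90)
c=dict(np.load("top0.npz")); C=np.array([.5222,-.3039])
for u,v in [(270,185),(405,275),(322,400),(188,315)]:
    p=ray(c,370+u/6,170+v/6,.127); print(p,np.hypot(*(p[:2]-C)),np.degrees(np.arctan2(*(p[:2]-C)[::-1]))%90)
E
```

```text
[0.51641131 0.2696495  0.014     ] 0.03576504169693307 26.842812761014525
[0.465537   0.28993199 0.014     ] 0.04107170643813786 27.497166713125097
[0.49896585 0.21624167 0.014     ] 0.03996803832217223 21.21910290584458
[ 0.56307494 -0.29223862  0.127     ] 0.04250586520317842 15.923137977952726
[ 0.5277196  -0.34413381  0.127     ] 0.04061065615615715 7.811532954398359
[ 0.47764528 -0.30970609  0.127     ] 0.04493143676601826 7.4245832704813495
[ 0.510439   -0.25835101  0.127     ] 0.047042865671634466 14.477866954567816
```

Run:
```python
from cell import bot,kin,vision
from h import *
bot.reach([.523,-.28,.27],[180,0,11]); print(bot.state()["clock"])
c=vision.read_camera("wrist"); np.savez("wm.npz",**c); cv2.imwrite("pics/wm.png",c["frame"])
bot.reach([.483,.275,.21],[180,0,25]); print(bot.state()["clock"])
c=vision.read_camera("wrist"); np.savez("wc.npz",**c); cv2.imwrite("pics/wc.png",c["frame"])
```

```text
3.2917
5.3583
```

View pics/wm.png

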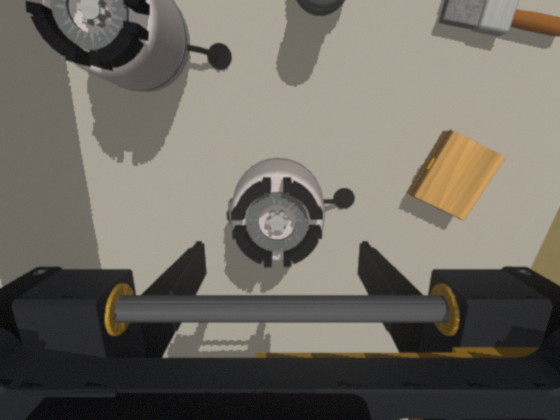

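View pics/wc.png

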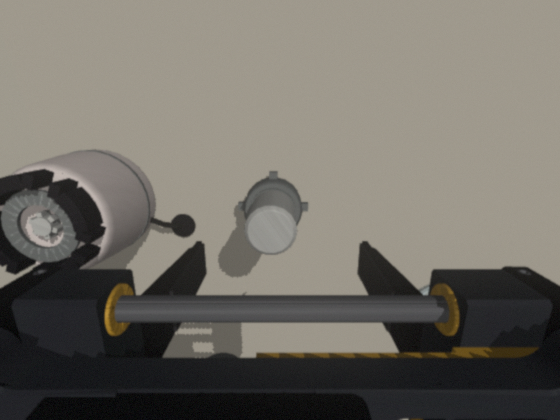

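```bash
cat > m.py <<'E'
from h import *
from scipy.optimize import least_squares
c=dict(np.load("wm.npz")); W=cloud(c); Q=W[150:280,210:350].reshape(-1,3)
m=(Q[:,2]>.122)&(Q[:,2]<.136); q=Q[m]; print("collar z",np.median(q[:,2]),m.sum())
# warp image onto z=.129 plane, black mask
s=0.25e-3; n=480; x0,y0=.525,-.303
g=(np.arange(n)-n/2)*s; X,Y=np.meshgrid(x0+g,y0+g,indexing='ij')
def rect(c,X,Y,z):
    R=c["pose"][:3,:3];t=c["pose"][:3,3]
    P=(np.stack([X,Y,np.full_like(X,z)],-1)-t)@R
    return cv2.remap(c["frame"],(P[...,0]/P[...,2]*c["fx"]+c["cx"]).astype(np.float32),(P[...,1]/P[...,2]*c["fy"]+c["cy"]).astype(np.float32),cv2.INTER_CUBIC)
for it in ("wm","top0","scene0"):
    c=dict(np.load(it+".npz"))
    I=rect(c,X,Y,.129); cv2.imwrite(f"pics/rm_{it}.png",I)
    W=cloud(c).reshape(-1,3); q=W[(np.hypot(W[:,0]-x0,W[:,1]-y0)<.07)&(abs(W[:,2]-np.where(True,.129,0))<.006)]
    hull=cv2.convexHull(((q[:,:2]-[x0,y0])*1e3).astype(np.float32)).reshape(-1,2)
    C,r=circ(hull/1e3); C=C+[x0,y0]; print(it,"hull circle",C,r,"medz",np.median(q[:,2]))
E
python3 m.py
python3 - <<'E'
from h import *
for n,b in (("wc",(220,150,330,270)),("top0",(150,200,240,270)),("scene0",(350,250,420,330))):
    c=dict(np.load(n+".npz")); W=cloud(c)[b[1]:b[3],b[0]:b[2]].reshape(-1,3)
    q=W[(W[:,2]>.107)&(W[:,2]<.114)]
    h=cv2.convexHull((q[:,:2]*1e3).astype(np.float32)).reshape(-1,2)/1e3; print(n,q.mean(0),circ(h))
c=dict(np.load("wc.npz"))
P=[ray(c,u,v,.016)[:2] for u,v in [(242,206),(304,206),(273.5,176)]]; print(P,np.linalg.norm(P[0]-P[1]))
d=P[0]-P[1];print(np.degrees(np.arctan2(d[1],d[0]))%90,(P[0]+P[1])/2)
d=P[2]-(P[0]+P[1])/2;print(np.degrees(np.arctan2(d[1],d[0]))%90,np.linalg.norm(d))
f=c["frame"][150:270,220:330]; cv2.imwrite("pics/wcc.png",cv2.resize(f,None,fx=5,fy=5,interpolation=cv2.INTER_CUBIC))
E
```

```text
collar z 0.12756030878325125 2404
wm hull circle [ 0.52372102 -0.30482911] 0.050728685223156676 medz 0.12757797979564928
top0 hull circle [ 0.52176561 -0.30359285] 0.050620478531236794 medz 0.1278000732111082
scene0 hull circle [ 0.52549915 -0.30601062] 0.05193486345271584 medz 0.12908101122679372
wc [0.4820393  0.25450444 0.10859644] (array([0.48224893, 0.25429451]), np.float64(0.02395498455193697))
top0 [0.48078662 0.25462302 0.1101512 ] (array([0.48054228, 0.25458961]), np.float64(0.024670812877106717))
scene0 [0.48525009 0.25422144 0.11013494] (array([0.48403905, 0.25337725]), np.float64(0.024717395950963065))
[array([0.44709474, 0.23822446]), array([0.5178764 , 0.27110297]), array([0.46729804, 0.28950921])] 0.07804511844945705
24.91514795578712 [0.48248557 0.25466371]
23.550142524188402 0.038011439968366034
```

View pics/rm_wm.png

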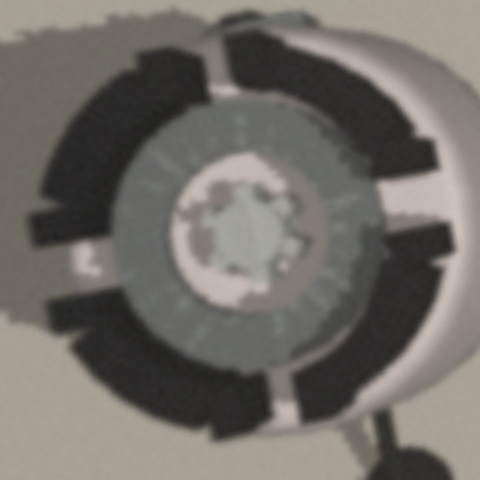

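View pics/wcc.png

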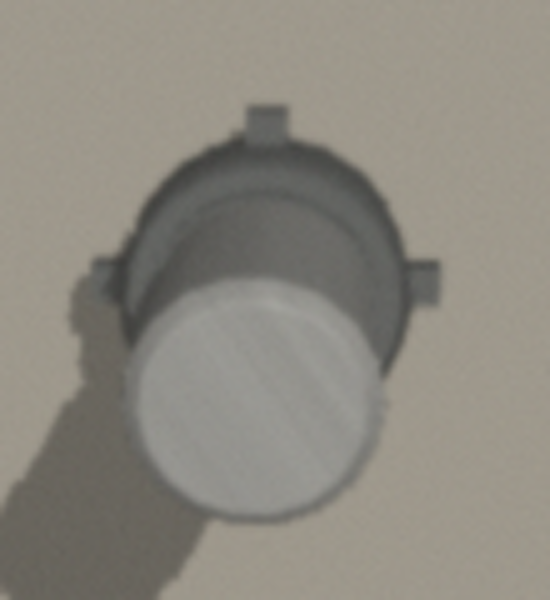

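Run:
```python
from h import *
C=np.array([.5237,-.3048])
c=dict(np.load("wm.npz")); W=cloud(c).reshape(-1,3)
q=W[(W[:,2]>.123)&(W[:,2]<.135)][:,:2]-C
r=np.hypot(*q.T); print(np.percentile(r[r<.06],[1,50,99]))
# groove membership: for theta, lateral gap limits for each of 4 directions
for th in (10,11,12,13):
  t=np.radians(th); R=np.array([[np.cos(t),np.sin(t)],[-np.sin(t),np.cos(t)]])
  out=[]
  for k in range(4):
    a=q@R.T; a=a@np.linalg.matrix_power(np.array([[0,1],[-1,0]]),k).T
    s=a[(a[:,0]>.040)&(a[:,0]<.049)&(abs(a[:,1])<.02)]
    h=np.sort(s[:,1]*1e3); i=np.argmax(np.diff(h)); out.append((round(h[i],1),round(h[i+1],1)))
  print(th,out)
```

```text
[0.03746706 0.04430162 0.05119153]
10 [(np.float64(-5.8), np.float64(7.6)), (np.float64(-6.3), np.float64(7.4)), (np.float64(-6.2), np.float64(7.7)), (np.float64(-5.6), np.float64(8.0))]
11 [(np.float64(-6.6), np.float64(6.8)), (np.float64(-7.1), np.float64(6.7)), (np.float64(-7.0), np.float64(7.0)), (np.float64(-6.4), np.float64(7.3))]
12 [(np.float64(-7.3), np.float64(6.1)), (np.float64(-7.8), np.float64(5.9)), (np.float64(-7.8), np.float64(6.2)), (np.float64(-7.1), np.float64(6.5))]
13 [(np.float64(-8.1), np.float64(5.3)), (np.float64(-8.5), np.float64(5.1)), (np.float64(-8.6), np.float64(5.4)), (np.float64(-7.8), np.float64(5.6))]
```

The grooves come out at 11.1°, and their 13.5 mm width matches the spec. I'll do the same depth check on the ribs.

Run:
```python
from h import *
c=dict(np.load("wc.npz")); W=cloud(c).reshape(-1,3)
for C in ([.4823,.2544],[.4825,.2547]):
  D=W-np.r_[C,0]; r=np.hypot(D[:,0],D[:,1]); 
  g=D[(D[:,2]>.029)&(D[:,2]<.037)&(r<.045)]; print("ring",circ(cv2.convexHull((g[:,:2]*1e3).astype(np.float32)).reshape(-1,2)))
  q=D[(D[:,2]>.012)&(D[:,2]<.022)&(r>.037)&(r<.05)]
  a=np.degrees(np.arctan2(q[:,1],q[:,0]))
  for k in range(4):
    d=(a-24.6-90*k+180)%360-180; s=abs(d)<15
    if s.sum(): print(k,s.sum(),np.median(d[s]).round(2),(d[s].min()+d[s].max())/2,np.hypot(q[s][:,0],q[s][:,1]).max(),np.median(q[s][:,2]))
```

```text
ring (array([ 0.08143541, -0.47128008]), np.float64(35.394400343876676))
0 42 -0.82 -0.4885365773552053 0.04344969717542392 0.01704060683590189
1 47 1.09 0.329585183265209 0.04336450696253603 0.016641752647177654
2 53 -0.24 0.3902171577525735 0.044261006946376004 0.016768612510856484
ring (array([-0.11856409, -0.77128078]), np.float64(35.39440120060211))
0 40 -0.43 -0.7327328086273468 0.0431658985288526 0.017114905820432014
1 43 1.52 0.7952579239791788 0.04320886504477572 0.016671343588005427
2 53 0.02 0.6692295758702755 0.04454828977043055 0.016768612510856484
```

Run:
```python
from cell import bot,kin,vision
from h import *
Y=24.6; C=[.4823,.2543]
bot.reach(C+[.20],[180,0,Y]); 
bot.move_linear(C+[.061],max_speed=.1)
print(bot.command_gripper(.02,55)); s=bot.state(); print(s["clock"],s["grip_width"],s["ft_force"],s["position"])
bot.move_linear(C+[.26],max_speed=.12)
s=bot.state(); print(s["clock"],s["grip_width"],s["ft_force"],s["position"])
c=vision.read_camera("wrist"); np.savez("w2.npz",**c); cv2.imwrite("pics/w2.png",c["frame"])
c=vision.read_camera("scene"); np.savez("s2.npz",**c); cv2.imwrite("pics/s2.png",c["frame"])
```

```text
False
7.975 0.0512027927983011 [-0.76518145  0.04381913  0.25779306] [0.48214377 0.25422197 0.06093869]
9.7833 0.05152864376539264 [ 0.88465124 -0.13684701 -2.85018628] [0.48214071 0.25423873 0.25943133]
```

View pics/w2.png

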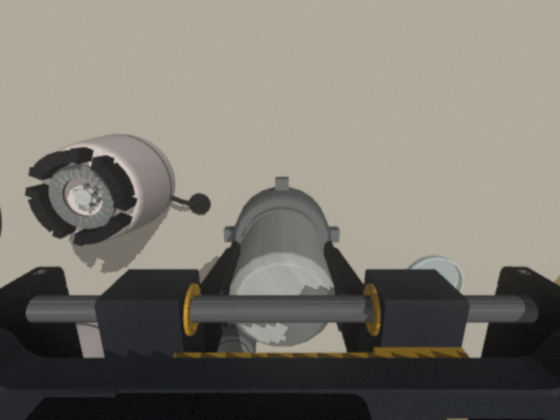

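View pics/s2.png

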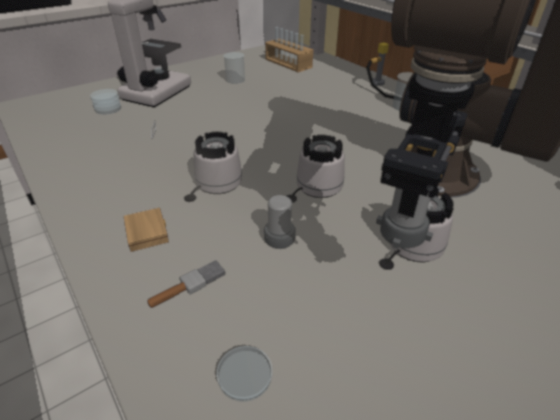

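The cup is held upright (51.5 mm grip width, about 300 g). Ribs show at px (230,234), (335,233) and (282,184). I'll check the cup's pose in the tool before inserting.

Run:
```python
from h import *
c=dict(np.load("w2.npz")); W=cloud(c).reshape(-1,3)
cv2.imwrite("pics/w2c.png",cv2.resize(c["frame"][165:265,210:355],None,fx=5,fy=5,interpolation=cv2.INTER_CUBIC))
C=np.array([.4821,.2542])
for zo in (.198,):
  D=W-np.r_[C,zo]; r=np.hypot(D[:,0],D[:,1])
  q=D[(D[:,2]>.010)&(D[:,2]<.022)&(r>.037)&(r<.05)]
  a=np.degrees(np.arctan2(q[:,1],q[:,0]))
  for k in range(4):
    d=(a-24.6-90*k+180)%360-180; s=abs(d)<15
    if s.sum(): print(k,s.sum(),np.median(d[s]).round(2),(d[s].min()+d[s].max())/2,np.hypot(q[s][:,0],q[s][:,1]).max(),np.median(q[s][:,2]))
  g=D[(r<.05)&(D[:,2]>.029)&(D[:,2]<.036)]; print(circ(cv2.convexHull((g[:,:2]*1e3).astype(np.float32)).reshape(-1,2)))
```

```text
0 133 1.75 -0.4346834374790802 0.04525382600678121 0.01700971060155365
1 149 -2.25 -2.1278621039682832 0.04395609710397281 0.01701434843646024
2 119 -1.64 -0.26089530534298433 0.04317098274009576 0.017057369118133714
(array([0.49786354, 1.85800326]), np.float64(34.33188285796172))
```

View pics/w2c.png

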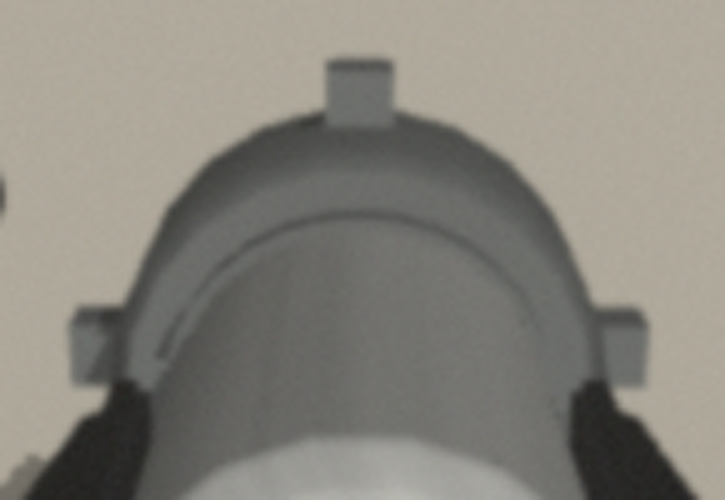

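Run:
```python
from h import *
def an(f,C,zb,th):
  c=dict(np.load(f)); W=cloud(c).reshape(-1,3); D=W-np.r_[C,zb]
  t=np.radians(th); R=np.array([[np.cos(t),np.sin(t)],[-np.sin(t),np.cos(t)]]); a=D[:,:2]@R.T
  for k,(i,sg) in enumerate([(0,1),(1,1),(0,-1)]):
    r=a[:,i]*sg; l=a[:,1-i]; m=(r>.037)&(r<.047)&(abs(l)<.012)&(D[:,2]>.0145)&(D[:,2]<.0215)
    p=np.polyfit(r[m],l[m],1); print(f,k,m.sum(),"lat",(np.percentile(l[m],[2,50,98])*1e3).round(2),"rmax",(r[m].max()*1e3).round(2),"z",np.median(D[m,2]).round(4))
an("wc.npz",[.4823,.2543],0,24.6); an("w2.npz",[.4821,.2542],.1985,24.6)
```

```text
wc.npz 0 40 lat [-4.63 -0.02  4.46] rmax 43.24 z 0.0171
wc.npz 1 48 lat [-4.44 -0.18  4.1 ] rmax 43.25 z 0.0166
wc.npz 2 47 lat [-5.08  0.2   4.17] rmax 43.78 z 0.0168
w2.npz 0 116 lat [-5.54  0.43  4.54] rmax 45.25 z 0.0166
w2.npz 1 125 lat [-3.36  1.71  6.04] rmax 43.48 z 0.0166
w2.npz 2 99 lat [-4.61  0.09  4.71] rmax 42.88 z 0.0166
```

Run:
```python
from cell import bot,kin,vision
from h import *
C=[.5224,-.3050]; Y=[180,0,11.1]
bot.move_linear(C+[.26],Y,max_speed=.18)
s=bot.state(); print(s["clock"],s["position"],s["tool_rot"],s["ft_force"])
bot.move_linear(C+[.200],max_speed=.08)
s=bot.state(); print(s["clock"],s["position"],s["ft_force"])
print(bot.move_linear(C+[.170],max_speed=.02,contact_N=4))
s=bot.state(); print(s["clock"],s["position"],s["ft_force"],s["torque"])
c=vision.read_camera("wrist"); cv2.imwrite("pics/w3.png",c["frame"]);np.savez("w3.npz",**c)
c=vision.read_camera("scene"); cv2.imwrite("pics/s3.png",cv2.resize(c["frame"][60:240,130:330],None,fx=3,fy=3))
```

```text
13.15 [ 0.52245574 -0.3046566   0.26008146] [-1.79999905e+02 -4.87880350e-03  1.11240889e+01] [-0.05437942 -0.32290188 -3.68153312]
14.05 [ 0.52261715 -0.30517448  0.20046926] [-0.5761264   0.47782545 -4.48920701]
True
15.05 [ 0.52237591 -0.30500952  0.1789105 ] [-0.57864893 -0.31895091  3.54726866] [-0.08761843 -0.06863911 -0.01180927]
```

View pics/w3.png

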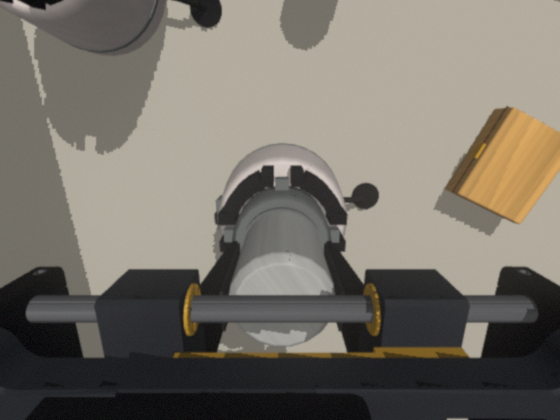

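View pics/s3.png

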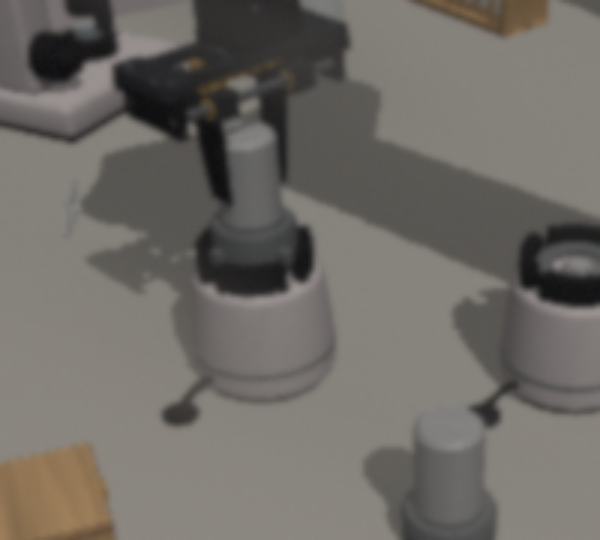

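The first contact was at TCP z 0.179. That matches the sprung ring (0.180), not rib-on-collar (0.184), and the far rib sits in its groove at px (282,183). Now I'll press down.

Run:
```python
from cell import bot,kin,vision
from h import *
C=[.5224,-.3050]
z=.178
while z>.160:
    h=bot.move_linear(C+[z],max_speed=.02)
    s=bot.state(); print(round(s["clock"],2),z,s["position"].round(4),s["ft_force"].round(1),round(s["grip_width"],4))
    if s["ft_force"][2]>20: break
    z-=.001
bot.wait(.3); s=bot.state(); print(s["clock"],s["position"],s["ft_force"],s["torque"])
c=vision.read_camera("wrist"); cv2.imwrite("pics/w4.png",c["frame"]);np.savez("w4.npz",**c)
```

```text
15.4 0.178 [ 0.5225 -0.305   0.1783] [-1.5 -0.   5.7] 0.0512
15.65 0.177 [ 0.5225 -0.3051  0.1772] [-0.9 -0.2  6.6] 0.0513
15.9 0.176 [ 0.5225 -0.3051  0.1763] [-1.3 -0.3  5.4] 0.0514
16.15 0.175 [ 0.5225 -0.3051  0.1753] [-0.6  0.5  6.2] 0.0512
16.4 0.174 [ 0.5225 -0.3051  0.1743] [-1.   0.9  6.6] 0.0516
16.65 0.173 [ 0.5225 -0.3051  0.1734] [-1.5  0.3  7.1] 0.0516
16.9 0.172 [ 0.5225 -0.3051  0.1725] [-1.5  0.8  7.6] 0.0516
17.15 0.17099999999999999 [ 0.5225 -0.3051  0.1719] [-1.7  1.3 10.6] 0.0514
17.4 0.16999999999999998 [ 0.5226 -0.3052  0.1718] [-4.7  2.3 18.7] 0.0513
17.65 0.16899999999999998 [ 0.5226 -0.3053  0.1717] [-5.8  3.5 27.2] 0.0517
17.95 [ 0.52257402 -0.30526986  0.17171011] [-6.22199771  3.05029176 26.51649564] [ 0.65756161  1.42615408 -0.00886786]
```

View pics/w4.png

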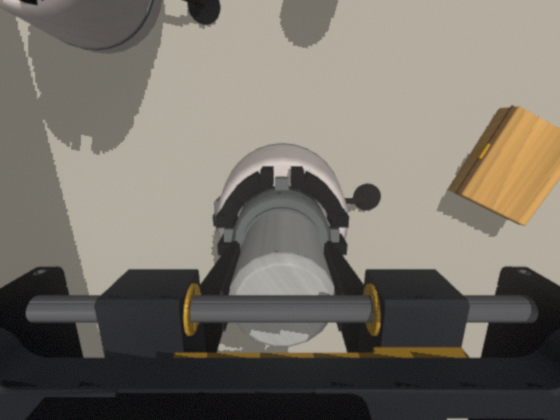

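The stop is solid at z 0.1717 (expected 0.172), and the spring force rose only from 8 to 11 N before it. Now I'll hold, and check that the ribs sit flush with the collar.

Run:
```python
from cell import bot,kin,vision,job
from h import *
for i in range(4):
    bot.wait(1.); s=bot.state(); print(s["clock"],s["position"].round(4),s["ft_force"].round(1),round(s["grip_width"],4))
c=vision.read_camera("wrist"); W=cloud(c)
print("rib z",np.nanmedian(W[180:187,279:286,2]),"collar z",np.nanmedian(W[183:190,258:266,2]),np.nanmedian(W[183:190,299:307,2]),"ring",np.nanmedian(W[197:203,270:295,2]))
c=vision.read_camera("top"); cv2.imwrite("pics/t5.png",c["frame"])
```

```text
19.0 [ 0.5226 -0.3053  0.1717] [-6.1  3.  26.4] 0.0517
20.0 [ 0.5226 -0.3053  0.1717] [-6.7  3.  25.5] 0.051
21.0 [ 0.5226 -0.3053  0.1717] [-6.3  3.6 25.6] 0.0513
22.0 [ 0.5226 -0.3053  0.1717] [-6.1  3.1 26.4] 0.0512
rib z 0.1276785965122722 collar z 0.12742076244897427 0.12753343135465497 ring 0.14328235075935564
```

View pics/t5.png

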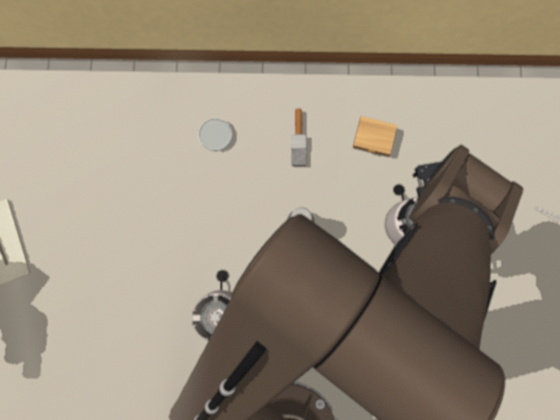

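The ribs are flush with the collar top (0.1277 m against 0.1275 m). The push stayed steady for over 4 s. The dish, brush and box are unmoved at px (216,135), (298,137) and (375,136), and the storage cup is still at about (301,218). Handing in.

Run:
```python
from cell import bot,job
print(job.close_job()); s=bot.state(); print(s["clock"],s["position"],s["ft_force"])
```

```text
the job is handed in; nothing more can be done
None
the job is handed in; nothing more can be done
```

The job is handed in. I carried the ribbed grinding cup upright to the rightmost mill, turned it about 13.5° so the ribs matched the grooves, and pressed it onto its stop. It was held there for over 4 s, and the gripper was still gripping and pressing when I handed in at about 22 s, within the 51 s limit.

**Final checks:**
- **Seating:** the TCP rested at z = 0.1717 m, where fully home is 0.172 m. The rib tops read 0.1277 m against 0.1275 m for the collar top, so they are flush.
- **Push:** a steady 26 N or so showed at the wrist, well above the 11 N spring, with no drift. About 7 N of sideways force was also there.
- **Other items:** the petri dish, brush and slide box were unmoved in the last top view. The storage cup was in place too, but partly hidden by the arm in that view.

**One disagreement:** the cameras differed by up to about 4 mm on cup and mill position. The wrist view also showed the held cup 1.3 mm off along the jaws. I corrected the mill position by that amount, and the cup went in on the first try.

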